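# Snap the red probe out of its clip and stand it in the calibration pot

### The job

Take the red-headed sensor probe out of the rack by pulling it forward through the mouth of its spring clip (forward first, only then lift), carry it to the white calibration pot and lower it in until its foot is on the bottom before letting go. Leave the blue-headed probe in its clip, and let go of everything at the end.

Things in the scene. Friction and masses are not known exactly. Their poses are not given: they have to be found in the camera images.
- red_probe: Round sensor probe, red head, 160 g (varies), upright on the rack's base plate. Origin: centre of its flat foot, z up; yaw means nothing. From the foot: steel body 24 mm diameter, 0-90 mm; slim neck 14 mm, 90-145 mm (held by the clip; body and head cannot pass through it); red head 24 mm, 145-205 mm (grip it here from above); brass tip to 214 mm.
- blue_probe: The same probe with a blue head, in another clip of the same rack. It stays there.
- rack: Fixed rack, 3 spring clips in a row. Origin on the table under the middle seat; -x front (clip mouths), z up. Seats x 0, y 75, 0, -75 mm; probes in the outer two (either way), middle empty. Base plate top z 10, x -68 to 48 mm, feet slide on it. Clips z 118-144: pull the neck to -x with 5-12 N, free after 20 mm. Nothing but heads above z 145; posts x 30-42 behind.
- pot: Fixed white round calibration pot with a yellow band, open at the top, empty. Origin: centre of its underside on the table, z up. Outer diameter 60 mm, inner diameter 52 mm, floor 6 mm up, rim 85 mm up; a thin grey disc lies around its foot. A probe let go in it leans against the rim, and stays.

How it is judged (in metres and radians):
On the way, in this order (a step that is already met when the one before it is completed fails the run):
1. the red probe is pulled forward out of its clip, before being lifted (x of red_probe in the frame of rack below -0.022 m and height (world z) of red_probe below 0.06 m and angle between red_probe's own z axis and vertical below 0.5 rad), for 0.05 s.
2. the red probe, still held, has its foot down on the pot's floor or nearly so (within 20 mm) (horizontal distance between red_probe and pot below 0.02 m and z of red_probe in the frame of pot below 0.026 m and contact force between the fingers and red_probe above 0.5 N), for 0.05 s.
At the end, for the whole second after the job is handed in: The red probe stands (or leans, up to 25 degrees) in the pot, its foot inside on the pot's floor (within 14 mm) and within 20 mm of the pot's centre, at rest and released; the blue probe is still in its clip, within 20 mm of where it was (horizontal distance between red_probe and pot below 0.02 m and z of red_probe in the frame of pot below 0.02 m and angle between red_probe's own z axis and vertical below 0.45 rad and linear speed of red_probe below 0.02 m/s and distance of blue_probe from where it was at the start of the episode below 0.02 m); the robot touches nothing.
It fails at once if the blue probe is pulled out of its clip or knocked more than 30 mm (distance of blue_probe from where it was at the start of the episode above 0.03 m).
It also fails if it takes over 42 s, if anything falls off the work surface, if the arm or the gripper's body presses on something with over 40 N, if the wrist force passes 120 N, or if a joint passes its speed limit or range.

### The arm

A 6-joint arm with a two-finger parallel gripper is mounted at the origin on the work surface. World frame = base frame: x ahead of the robot, y to its left, z up, the work surface at z = 0. Lengths are in mm, angles in rad, forces in N, time in s.
With the tool pointing down it reaches from about 350 to 875 mm from the base axis. Payload 4.2 kg.
Tool frame: the origin (TCP) lies midway between the tips of the shut fingers; the grasp point (between the pads) lies 19 mm behind it (bot.grip_point_offset is the x of the grasp point in the tool frame, in mm); x points along the fingers, y is the direction in which the jaws open and shut, and the axes are right-handed (so a half turn about x gives the same grasp; the last joint's range is limited). The gripper opens to 85 mm and grips with 20 to 120 N. Pads are 22 mm wide; open, the fingers measure 114 mm over their backs; the gripper's body (76 mm by 85 mm) begins 54 mm behind the grasp point. The pads swing forward as they close: fully open they stand 13 mm farther back than shut.
Start: joints at [1.506, 0.385, 0.008, 0, -1.194, -0.259], TCP at [198.825, 592.51, 231.312] pointing down, gripper open.
Joint ranges: [-3.14, 3.14], [-1.21, 2.06], [-1.07, 1.41], [-3.16, 2.05], [-2.99, -0.16], [-3.1, 3.1]. Speed limits (rad/s): [2.79, 2.79, 3.14, 3.14, 3.14, 3.14].

### API

Orientations are given as a unit quaternion [w, x, y, z].
In Python, from station import status, viewer, bot gives the robot as it stands.
- The arm moves only by the shell command python3 -m creep 'ROWS' [FORCE]. ROWS is a JSON object of lists of equal length, an entry for each row: "offset": the shift along the tool's x, y, z in mm, a list of three; "turn": the turn, a rotation vector about the tool's x, y, z in rad, a list of three; "grip": the opening, from 0 (shut) to 1 (fully open). In form: {"offset": [[tx, ty, tz], ...], "turn": [[wx, wy, wz], ...], "grip": [grip, ...]}. A call has 1 to 8 rows; each row is the pose to reach, as a shift and turn from the pose commanded when the call began, along the tool's axes at that moment; what a row does not reach only later rows make up. A row lasts 1/12 s, in which the tool goes at most 41.7 mm and 7.16 degrees, less where a joint would pass 70% of its speed; a pose out of reach is approached as far as the arm can. A call with a gripper value outside its range is refused whole. The fingers move at their own pace and stop on an object; FORCE is the grip in N (left out, the last holds). Time passes only in rows, so rows that repeat a pose let the fingers close. It gives the time, the measured TCP pose, the force and the opening at its end, in the units of the state.
- status.sense(): the state, without advancing time (a new reading comes with each control period).
- viewer.snapshot(name): name is "scene" or "top" or "wrist"; returns a dict with "image" (480x640x3 uint8, red, green, blue), "fx", "fy", "cx", "cy" (pixels), "extrinsics" (4x4, takes a point from camera to world coordinates); the wrist camera has in their place "mount" (4x4, takes a point from camera to tool coordinates, whose origin is the TCP and whose axes are the tool frame's). Camera axes: x right, y up, looking along -z (the intrinsics and any distortion apply to the point x, -y, -z); pixel columns grow to the right and rows downward; lengths in mm; the calibration is good to about 2 mm. A picture is of the moment at which its call begins: read the wrist's pose just before it. There is no depth.
- bot.finish_job(): hands the job in, once; it reports no verdict.
The state is a dict: "time_s": time; "joints": joint angles; "joint_velocities": joint speeds; "tau": joint torques, N m; "tcp_pos": TCP position; "ee_rot": TCP orientation; "ft_force": force on the tool from outside, world axes, zero at the start; "torque": the same for the moment, N m; "width": opening from 0.0 (shut) to 1.0 (fully open).
Only numpy, scipy, OpenCV 4.12 (cv2) and the standard library are available. Lean on these libraries where they do the work, as an engineer would, in place of code of your own. Each camera call takes 0.05 s, during which the arm holds its last target.

## Working session

There is one attempt and no reset: what is moved stays moved. The work goes in short steps, Python scripts to look and compute and a shell command to move; the robot and the scene stay as the last step left them, time stands still between calls to the robot, and variables do not carry over. Pictures are saved under pics/ and viewed, and the job is handed in when it is done.

```bash
ls; mkdir -p pics; python3 - <<'E'
from station import status, viewer, bot
import cv2,numpy as np
print(status.sense(), bot.grip_point_offset)
for n in ["scene","top","wrist"]:
    s=viewer.snapshot(n)
    cv2.imwrite(f"pics/{n}0.png",s["image"][:,:,::-1])
    np.savez(f"pics/{n}0.npz",**s)
    print(n,s["fx"],s["fy"],s["cx"],s["cy"],np.round(s.get("extrinsics",s.get("mount")),4).tolist(),[k for k in s])
E
```

```text
pics
{'time_s': 0.0, 'joints': array([ 1.50561377e+00,  3.85553912e-01,  6.61620199e-03, -4.93130906e-04,
       -1.19400385e+00, -2.58585793e-01]), 'joint_velocities': array([ 0.00207936, -0.00107219,  0.00078783,  0.0014606 , -0.00178762,
       -0.00074306]), 'tau': array([ 3.67905059e-04, -3.92288125e+01,  1.88397092e+01,  4.18604717e+00,
       -4.74438944e-03, -2.10595765e-06]), 'tcp_pos': array([198.64414962, 591.97043073, 230.22028867]), 'ee_rot': array([ 0.11326294, -0.69776275,  0.11480405,  0.69793888]), 'ft_force': array([0.14537812, 0.82940868, 0.10645525]), 'torque': array([ 0.00353839, -0.02979516, -0.04403459]), 'width': 1.0005825638250563} -18.700000000000003
scene 575.5213228765552 575.5213228765552 323.019865964659 240.23490361317783 [[0.8321, -0.4415, 0.3356, 873.2554], [0.5542, 0.6406, -0.5314, -504.3441], [0.0196, 0.6282, 0.7778, 798.0315], [0.0, 0.0, 0.0, 1.0]] ['image', 'fx', 'fy', 'cx', 'cy', 'extrinsics']
top 518.7401332594588 518.7401332594588 314.7293715539491 231.25493303544803 [[0.0201, 0.9965, -0.0817, 460.5358], [-0.9996, 0.0216, 0.0186, 29.7066], [0.0203, 0.0812, 0.9965, 953.8269], [0.0, 0.0, 0.0, 1.0]] ['image', 'fx', 'fy', 'cx', 'cy', 'extrinsics']
wrist 414.50646308633554 414.50646308633554 325.47405505496306 245.1130927853017 [[-0.0004, 0.3133, -0.9496, -142.6441], [1.0, 0.0007, -0.0002, 1.3781], [0.0006, -0.9496, -0.3133, -80.6135], [0.0, 0.0, 0.0, 1.0]] ['image', 'fx', 'fy', 'cx', 'cy', 'mount']
```

View pics/scene0.png

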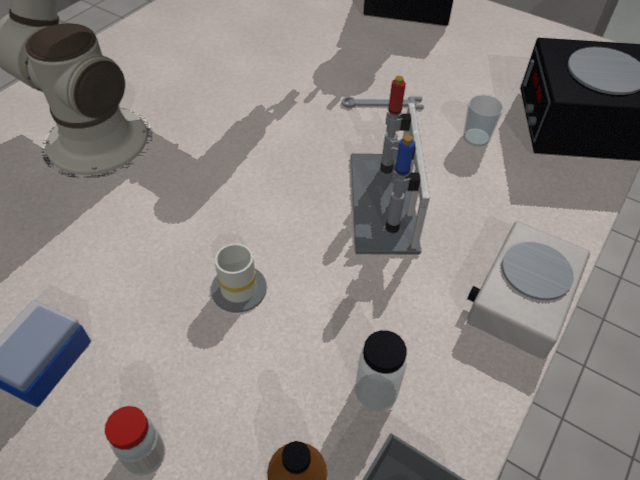

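View pics/top0.png

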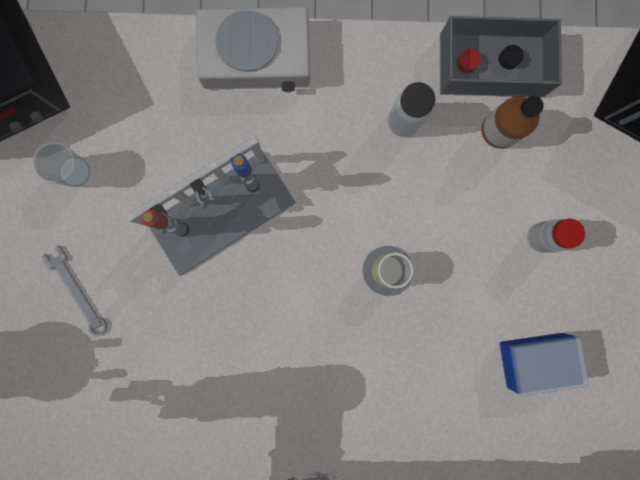

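View pics/wrist0.png

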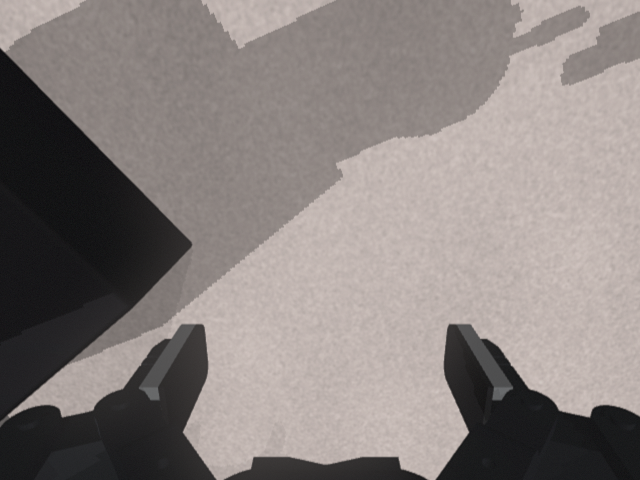

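The scene view shows the red head at (397,95), the blue head at (405,155) and the pot at (236,270). In the top view the red tip is at about (150,215), the blue tip at (238,160) and the pot rim at (395,271). The wrist view shows only table and shadow. Next I'll measure positions.

```bash
cat > h.py <<'E'
import numpy as np,cv2
def load(n): return dict(np.load(f"pics/{n}.npz"))
def ray(s,u,v,E=None):
    E=s["extrinsics"] if E is None else E
    d=np.array([(u-s["cx"])/s["fx"],-(v-s["cy"])/s["fy"],-1.0]); d=E[:3,:3]@d
    return E[:3,3],d/np.linalg.norm(d)
def plane(s,u,v,z,E=None):
    o,d=ray(s,u,v,E); return o+d*(z-o[2])/d[2]
def tri(r1,r2):
    (o1,d1),(o2,d2)=r1,r2
    A=np.stack([d1,-d2],1); t=np.linalg.lstsq(A,o2-o1,rcond=None)[0]
    p,q=o1+t[0]*d1,o2+t[1]*d2; return (p+q)/2,np.linalg.norm(p-q)
def proj(s,p,E=None):
    E=s["extrinsics"] if E is None else E
    c=np.linalg.inv(E)@np.append(p,1); return s["fx"]*c[0]/-c[2]+s["cx"],s["fy"]*-c[1]/-c[2]+s["cy"]
def blobs(m,mn=15):
    n,l,st,ce=cv2.connectedComponentsWithStats(m.astype(np.uint8))
    return [(ce[i].round(1).tolist(),st[i].tolist()) for i in range(1,n) if st[i][4]>=mn]
def masks(im):
    h=cv2.cvtColor(im,cv2.COLOR_RGB2HSV).astype(int); H,S,V=h[...,0],h[...,1],h[...,2]
    return dict(red=((H<8)|(H>172))&(S>150)&(V>50),blue=(H>105)&(H<130)&(S>150)&(V>50),
      yel=(H>14)&(H<30)&(S>110)&(V>80))
E
python3 - <<'E'
from h import *
for n in ["scene0","top0"]:
    s=load(n); 
    for k,m in masks(s["image"]).items(): print(n,k,blobs(m,8))
s=load("top0"); t=cv2.resize(s["image"][120:300,110:430],None,fx=2.5,fy=2.5,interpolation=cv2.INTER_CUBIC); cv2.imwrite("pics/topc.png",t[:,:,::-1])
s=load("scene0"); t=cv2.resize(s["image"][60:320,200:450],None,fx=2.3,fy=2.3,interpolation=cv2.INTER_CUBIC); cv2.imwrite("pics/scenec.png",t[:,:,::-1])
from station import status
from scipy.spatial.transform import Rotation as R
q=status.sense()["ee_rot"]; print(R.from_quat(np.roll(q,-1)).as_matrix().round(3))
E
```

```text
scene0 red [([535.0, 79.3], [534, 73, 3, 13, 27]), ([396.3, 96.7], [389, 80, 16, 32, 344]), ([538.6, 94.2], [537, 89, 4, 12, 28]), ([126.2, 427.3], [105, 406, 43, 43, 1390])]
scene0 blue [([404.2, 157.1], [396, 140, 18, 33, 392]), ([46.2, 375.6], [0, 326, 82, 80, 1491])]
scene0 yel [([398.5, 79.5], [395, 76, 8, 9, 47]), ([407.0, 138.6], [404, 135, 8, 9, 56]), ([238.2, 286.4], [218, 275, 38, 17, 139])]
top0 red [([469.9, 58.9], [460, 49, 21, 21, 339]), ([6.5, 113.0], [0, 109, 16, 10, 71]), ([568.5, 233.1], [553, 219, 32, 29, 733]), ([150.7, 223.0], [147, 222, 8, 3, 13])]
top0 blue [([238.1, 167.5], [233, 165, 11, 5, 24]), ([519.8, 356.0], [501, 334, 72, 58, 683])]
top0 yel [([238.3, 160.5], [235, 157, 8, 8, 51]), ([147.4, 216.8], [143, 213, 10, 9, 69])]
[[-0.    -0.318 -0.948]
 [-0.002 -0.948  0.318]
 [-1.     0.002 -0.   ]]
```

View pics/topc.png

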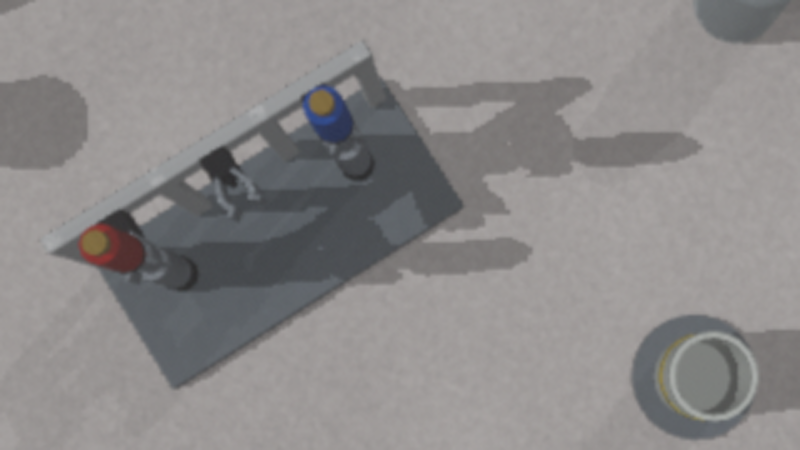

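View pics/scenec.png

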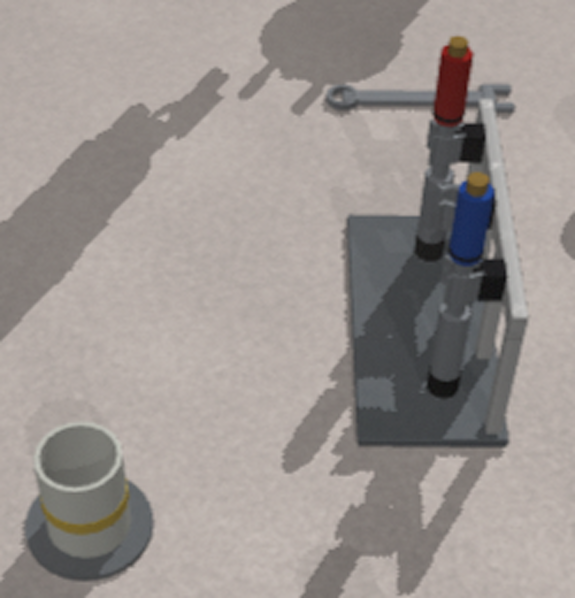

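```bash
python3 - <<'E'
from h import *
S,T=load("scene0"),load("top0")
r=tri(ray(T,147.2,216.6),ray(S,398.5,79.3)); b=tri(ray(T,238.3,160.5),ray(S,407,138.4))
print("red tip",r,"blue",b)
print(plane(T,147.2,216.6,224),plane(S,398.5,79.3,222),plane(T,238.3,160.5,224),plane(S,407,138.4,222))
print("rim",tri(ray(T,394.4,270),ray(S,234.8,262.2)),plane(T,394.4,270,85),plane(S,234.8,262.2,85),"disc",plane(T,389.2,270.8,1))
P=[plane(T,181.2,274.4,10),plane(T,294.8,202.8,10),plane(S,351.7,153.9,10),plane(S,356.1,252.2,10)]
for p in P: print(p.round(1))
for a,c in ((P[0],P[1]),(P[2],P[3])):
    d=(c-a)[:2]; print("row dir",np.degrees(np.arctan2(d[1],d[0])),np.linalg.norm(d))
d=(b[0]-r[0])[:2]; print("tips",np.degrees(np.arctan2(d[1],d[0])),np.linalg.norm(d))
E
```

```text
red tip (array([535.74761308, 253.07216126, 218.784595  ]), np.float64(1.656989149181177)) blue (array([619.35537238, 127.07504959, 220.74660864]), np.float64(0.8391528978605489))
[535.89216815 252.00025338 224.        ] [537.08291813 248.14824793 222.        ] [619.00690153 126.88538025 224.        ] [619.61731812 125.36203159 222.        ]
rim (array([ 469.93600216, -123.48506455,   71.27863984]), np.float64(0.7652315887208267)) [ 469.49889598 -121.34562343   85.        ] [ 477.86216875 -130.46076961   85.        ] disc [ 468.70603363 -126.37718844    1.        ]
[454.6 251.4  10. ]
[589.4  49.6  10. ]
[457.3 252.   10. ]
[595.3  44.4  10. ]
row dir -56.24636158554859 242.6701907840881
row dir -56.375111117061 249.27935652448136
tips -56.43298692271275 151.21352308125418
```

```bash
python3 -m creep '{"offset":[[-35,215,-428],[-35,215,-428],[-35,215,-428],[-35,215,-428],[-35,215,-428],[-35,215,-428],[-35,215,-428],[-35,215,-428]],"turn":[[0.661,0,0],[0.661,0,0],[0.661,0,0],[0.661,0,0],[0.661,0,0],[0.661,0,0],[0.661,0,0],[0.661,0,0]],"grip":[1,1,1,1,1,1,1,1]}' 80
cat > tgt.py <<'E'
import sys,numpy as np
from station import status
from scipy.spatial.transform import Rotation as R
s=status.sense(); M=R.from_quat(np.roll(s["ee_rot"],-1)).as_matrix()
p=np.array([float(a) for a in sys.argv[1:4]]); yaw=float(sys.argv[4]) if len(sys.argv)>4 else 33.65
d=M.T@(p-s["tcp_pos"])
# desired: x down, y at yaw or yaw+180
best=None
for k in (yaw,yaw+180):
    a=np.radians(k); y=np.array([np.cos(a),np.sin(a),0]); x=np.array([0,0,-1.]); T=np.stack([x,y,np.cross(x,y)],1)
    w=R.from_matrix(M.T@T).as_rotvec()
    if best is None or np.linalg.norm(w)<np.linalg.norm(best): best=w
print("t",s["time_s"],"tcp",s["tcp_pos"].round(1),"off",d.round(1),"turn",best.round(3),"F",s["ft_force"].round(1),"w",round(s["width"],3),"j",s["joints"].round(2))
E
python3 tgt.py 536 252 265
```

```text
time_s: 0.82
tcp_pos: [433.9, 354.7, 255.7]
ee_rot: [0.334, -0.623, 0.334, 0.623]
ft_force: [1.3, 1.1, 0.1]
width: 1.002
t 0.8167 tcp [433.9 354.7 255.7] off [  -9.3  -28.3 -142.1] turn [-0.001  0.    -0.   ] F [1.3 1.1 0.1] w 1.002 j [ 0.97  0.26 -0.11 -0.   -1.2  -0.39]
```

```bash
python3 -m creep '{"offset":[[-9,-28,-135],[-9,-28,-135],[-9,-28,-135],[-9,-28,-135],[-9,-28,-135],[-9,-28,-135]],"turn":[[0,0,0],[0,0,0],[0,0,0],[0,0,0],[0,0,0],[0,0,0]],"grip":[1,1,1,1,1,1]}'
python3 - <<'E'
from h import *
from station import status,viewer
from scipy.spatial.transform import Rotation as R
st=status.sense(); s=viewer.snapshot("wrist")
T=np.eye(4); T[:3,:3]=R.from_quat(np.roll(st["ee_rot"],-1)).as_matrix(); T[:3,3]=st["tcp_pos"]
s["extrinsics"]=T@s["mount"]; np.savez("pics/wrist1.npz",**s); cv2.imwrite("pics/wrist1.png",s["image"][:,:,::-1])
for k,m in masks(s["image"]).items(): print(k,blobs(m,30))
E
python3 tgt.py 536 252 265
```

```text
time_s: 1.32
tcp_pos: [531.1, 258.9, 264.0]
ee_rot: [0.335, -0.622, 0.335, 0.623]
ft_force: [-1.0, 0.9, 0.6]
width: 0.994
red [([310.3, 250.9], [303, 242, 16, 21, 125]), ([343.0, 260.6], [340, 255, 7, 12, 39])]
blue []
yel [([324.6, 268.0], [311, 255, 28, 27, 604])]
t 1.3667 tcp [530.5 259.7 264.1] off [-0.9 -0.4 -9.4] turn [-0.002  0.    -0.001] F [-0.5 -0.1 -0.2] w 1.001 j [ 0.73  0.31 -0.03 -0.   -1.24 -0.14]
```

View pics/wrist1.png

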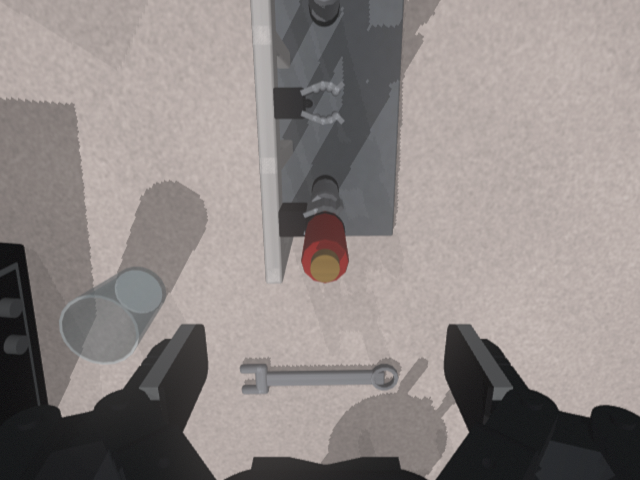

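The red tip is at (324.6,268), midway between the open fingers and aligned with the rack axis. The blue probe's foot shows at the top of the image, at about (325,10).

```bash
python3 - <<'E'
from h import *
W,S,T=load("wrist1"),load("scene0"),load("top0")
print(plane(W,324.6,268,224))
print(tri(ray(W,324.6,268),ray(T,147.2,216.6)),tri(ray(W,324.6,268),ray(S,398.5,79.3)))
# plate front edge in wrist, foot
print(plane(W,402,0,10),plane(W,393,235,10))
E
python3 tgt.py 536 252 245
```

```text
[535.88666084 250.34833966 224.        ]
(array([535.83786605, 251.25832043, 223.7435112 ]), np.float64(1.5730706074090335)) (array([535.03988587, 252.09749191, 218.9297348 ]), np.float64(0.5117222214282965))
[568.80306432  82.36535902  10.        ] [452.27764615 253.47289926  10.        ]
t 1.3667 tcp [530.5 259.7 264.1] off [19.1 -0.4 -9.4] turn [-0.002  0.    -0.001] F [-0.5 -0.1 -0.2] w 1.001 j [ 0.73  0.31 -0.03 -0.   -1.24 -0.14]
```

```bash
python3 -m creep '{"offset":[[0,0,-10],[25,0,-10],[50,0,-10],[75,0,-10],[90,0,-10],[100,0,-10],[100,0,-10],[100,0,-10]],"turn":[[0,0,0],[0,0,0],[0,0,0],[0,0,0],[0,0,0],[0,0,0],[0,0,0],[0,0,0]],"grip":[1,1,1,1,1,1,1,1]}'
python3 tgt.py 535.7 251.2 163
python3 - <<'E'
from h import *
from station import viewer
s=viewer.snapshot("wrist"); cv2.imwrite("pics/wrist2.png",s["image"][:,:,::-1])
E
```

```text
time_s: 2.03
tcp_pos: [536.5, 251.8, 164.9]
ee_rot: [-0.334, 0.624, -0.334, -0.623]
ft_force: [0.3, 1.0, 0.7]
width: 1.0
t 2.0333 tcp [536.5 251.8 164.9] off [ 1.9  1.  -0. ] turn [ 0. -0.  0.] F [0.3 1.  0.7] w 1.0 j [ 0.71  0.38 -0.17  0.   -1.02 -0.12]
```

View pics/wrist2.png

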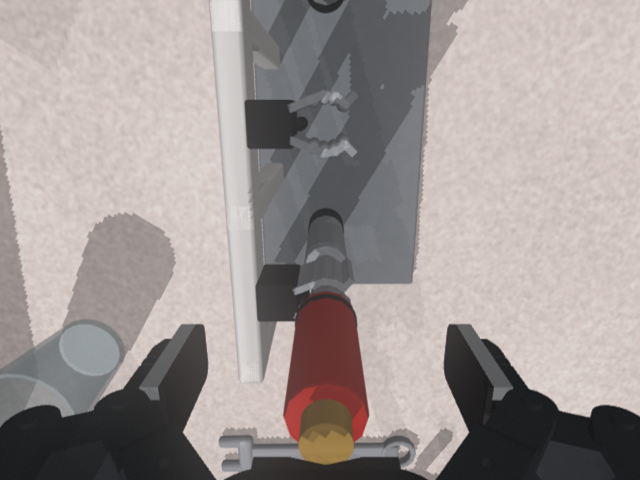

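The red head (tip at 326,440) sits centred between the pads (206 and 446), so I can close.

```bash
python3 -m creep '{"offset":[[0,0,0],[0,0,0],[0,0,0],[0,0,0],[0,0,0],[0,0,0],[0,0,0],[0,0,0]],"turn":[[0,0,0],[0,0,0],[0,0,0],[0,0,0],[0,0,0],[0,0,0],[0,0,0],[0,0,0]],"grip":[0.2,0.2,0.2,0.2,0.2,0.2,0.2,0.2]}' 100
python3 -m creep '{"offset":[[0,0,0],[0,0,0],[0,0,0],[0,0,0]],"turn":[[0,0,0],[0,0,0],[0,0,0],[0,0,0]],"grip":[0,0,0,0]}' 100
python3 - <<'E'
from h import *
from station import viewer
s=viewer.snapshot("wrist"); cv2.imwrite("pics/wrist3.png",s["image"][:,:,::-1])
E
python3 tgt.py 535.7 251.2 163
```

```text
time_s: 2.75
tcp_pos: [536.9, 251.4, 165.2]
ee_rot: [-0.335, 0.623, -0.334, -0.623]
ft_force: [-0.5, 0.6, 3.3]
width: 0.258
time_s: 3.08
tcp_pos: [536.9, 251.4, 165.2]
ee_rot: [-0.335, 0.623, -0.334, -0.623]
ft_force: [0.0, 0.3, 5.8]
width: 0.257
t 3.1333 tcp [536.9 251.4 165.3] off [2.3 1.1 0.5] turn [-0.001 -0.     0.001] F [-0.1 -1.   5.2] w 0.26 j [ 0.71  0.38 -0.17  0.   -1.02 -0.13]
```

View pics/wrist3.png

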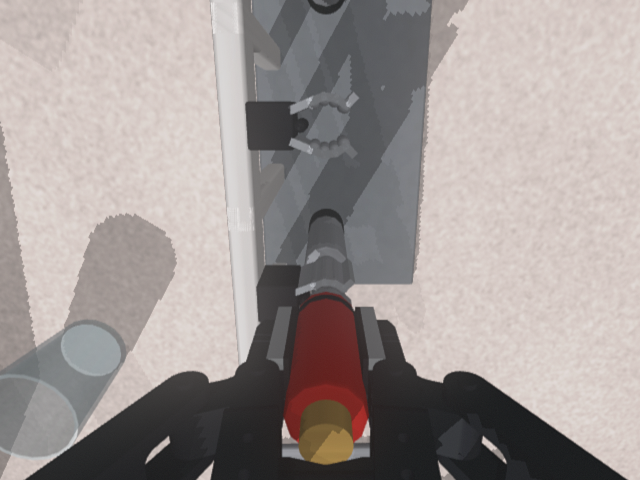

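The pads have closed on the red head (width 0.26). Now I pull it forward along tool +y.

```bash
python3 -m creep '{"offset":[[0,4,0],[0,8,0],[0,13,0],[0,18,0],[0,24,0],[0,30,0],[0,36,0],[0,40,0]],"turn":[[0,0,0],[0,0,0],[0,0,0],[0,0,0],[0,0,0],[0,0,0],[0,0,0],[0,0,0]],"grip":[0,0,0,0,0,0,0,0]}' 100
python3 -m creep '{"offset":[[0,0,0],[0,0,0],[0,0,0],[0,0,0]],"turn":[[0,0,0],[0,0,0],[0,0,0],[0,0,0]],"grip":[0,0,0,0]}'
python3 - <<'E'
from h import *
from station import viewer
for n in ("wrist","scene","top"):
    s=viewer.snapshot(n); np.savez(f"pics/{n}4.npz",**s)
    if n!="wrist": s["image"]=cv2.resize(s["image"][60:300,330:470] if n=="scene" else s["image"][120:300,100:400],None,fx=2.4,fy=2.4)
    cv2.imwrite(f"pics/{n}4.png",s["image"][:,:,::-1])
E
python3 tgt.py 535.7 251.2 163
```

```text
time_s: 3.8
tcp_pos: [503.0, 229.0, 165.3]
ee_rot: [-0.335, 0.623, -0.334, -0.623]
ft_force: [2.0, 1.1, 3.0]
width: 0.257
time_s: 4.13
tcp_pos: [502.7, 228.7, 165.2]
ee_rot: [-0.334, 0.623, -0.334, -0.623]
ft_force: [0.6, 0.8, 7.2]
width: 0.256
t 4.2833 tcp [502.7 228.7 165.2] off [  2.2 -39.9   0.5] turn [-0.001 -0.    -0.001] F [1.1 1.4 7.8] w 0.253 j [ 0.72  0.32 -0.27  0.   -0.98 -0.13]
```

View pics/wrist4.png

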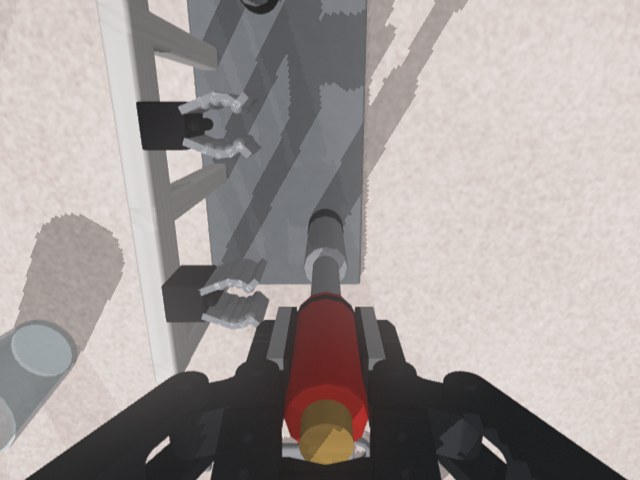

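View pics/scene4.png

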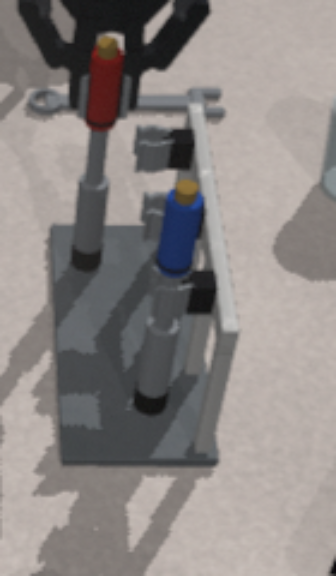

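The red probe is clear of its clip and upright, with its foot at (325,215) in the wrist view on the plate. The blue probe is still in its clip. I'll move a little further forward, lift, and refine the pot position.

```bash
python3 -m creep '{"offset":[[0,15,0],[-20,20,0],[-50,20,0],[-85,20,0],[-120,20,0],[-120,20,0],[-120,20,0],[-120,20,0]],"turn":[[0,0,0],[0,0,0],[0,0,0],[0,0,0],[0,0,0],[0,0,0],[0,0,0],[0,0,0]],"grip":[0,0,0,0,0,0,0,0]}' 100
python3 - <<'E'
from h import *
S,T=load("scene0"),load("top0")
for n,s,(x0,x1,y0,y1) in (("S",S,(200,280,230,320)),("T",T,(355,425,240,300))):
    im=s["image"][y0:y1,x0:x1]; g=cv2.cvtColor(im,cv2.COLOR_RGB2HSV)
    for nm,m in (("white",(g[...,2]>165)),("dark disc",(g[...,2]<125)&(g[...,0]>90))):
        m=m.astype(np.uint8)
        cs,_=cv2.findContours(m,cv2.RETR_LIST,cv2.CHAIN_APPROX_NONE)
        for c in cs:
            if len(c)>25:
                e=cv2.fitEllipse(c); print(n,nm,len(c),(round(e[0][0]+x0,1),round(e[0][1]+y0,1)),np.round(e[1],1),round(e[2]))
    print(n,[blobs(masks(s["image"])["yel"],20)])
    cv2.imwrite(f"pics/pot{n}.png",cv2.resize(im,None,fx=6,fy=6,interpolation=cv2.INTER_NEAREST)[:,:,::-1])
E
python3 tgt.py 469 -122 285
```

```text
time_s: 4.95
tcp_pos: [484.0, 216.7, 281.8]
ee_rot: [0.332, -0.621, 0.337, 0.625]
ft_force: [0.2, -0.4, -2.7]
width: 0.257
S white 90 (233.4, 258.0) [28.  35.3] 80
S white 453 (240.3, 272.3) [ 85.5 104.7] 176
S dark disc 188 (238.1, 287.5) [43.5 50.8] 80
S [[([398.5, 79.5], [395, 76, 8, 9, 47]), ([407.0, 138.6], [404, 135, 8, 9, 56]), ([238.2, 286.4], [218, 275, 38, 17, 139])]]
T dark disc 207 (388.6, 270.4) [45.8 48.4] 91
T [[([238.3, 160.5], [235, 157, 8, 8, 51]), ([147.4, 216.8], [143, 213, 10, 9, 69])]]
t 4.95 tcp [484.  216.7 281.8] off [  -2.   199.6 -274. ] turn [-0.002  0.001 -0.008] F [ 0.2 -0.4 -2.7] w 0.257 j [ 0.73  0.19 -0.13 -0.   -1.25 -0.14]
```

View pics/potT.png

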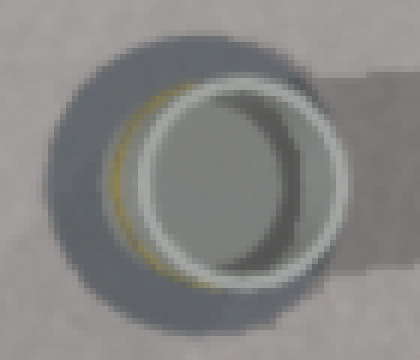

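View pics/potS.png

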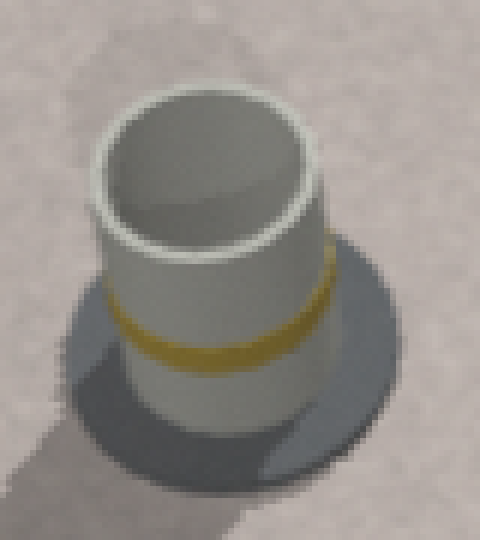

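```bash
python3 - <<'E'
from h import *
S,T=load("scene0"),load("top0")
print(tri(ray(T,395.5,270),ray(S,234.1,258.3)),plane(T,395.5,270,85),plane(S,234.1,258.3,85),"disc",plane(T,388.6,270.4,2),plane(S,238.1,287.5,2))
E
```

```text
(array([ 469.88095138, -123.56163193,   81.45677327]), np.float64(0.7977326409244925)) [ 469.5362552  -123.19487476   85.        ] [ 472.20519316 -125.2176313    85.        ] disc [ 469.40724798 -125.10280758    2.        ] [ 469.55039105 -124.62797105    2.        ]
```

```bash
python3 -m creep '{"offset":[[-2,10,-14],[-2,28,-39],[-2,48,-67],[-2,70,-97],[-2,93,-128],[-2,116,-160],[-2,138,-190],[-2,158,-218]],"turn":[[0,0,0],[0,0,0],[0,0,0],[0,0,0],[0,0,0],[0,0,0],[0,0,0],[0,0,0]],"grip":[0,0,0,0,0,0,0,0]}' 100
python3 tgt.py 470 -124 285
python3 -m creep '{"offset":[[0,14,-20],[0,26,-36],[0,35,-47],[0,39,-53],[0,39,-53],[0,39,-53]],"turn":[[0,0,0],[0,0,0],[0,0,0],[0,0,0],[0,0,0],[0,0,0]],"grip":[0,0,0,0,0,0]}' 100
python3 tgt.py 470 -124 285
python3 - <<'E'
from h import *
from station import viewer
for n in ("wrist","scene","top"):
    s=viewer.snapshot(n); np.savez(f"pics/{n}5.npz",**s)
    if n!="wrist": s["image"]=cv2.resize(s["image"][120:330,150:350] if n=="scene" else s["image"][150:400,250:500],None,fx=2.4,fy=2.4)
    cv2.imwrite(f"pics/{n}5.png",s["image"][:,:,::-1])
E
python3 tgt.py 470 -124 285
```

```text
time_s: 5.62
tcp_pos: [472.6, -53.6, 284.3]
ee_rot: [0.333, -0.621, 0.336, 0.625]
ft_force: [1.0, -0.4, -1.9]
width: 0.257
t 5.6167 tcp [472.6 -53.6 284.3] off [ -0.7  41.1 -57.3] turn [-0.002  0.003 -0.006] F [ 1.  -0.4 -1.9] w 0.257 j [ 0.23  0.09 -0.25 -0.   -1.24  0.36]
time_s: 6.12
tcp_pos: [471.3, -116.8, 285.4]
ee_rot: [0.334, -0.622, 0.335, 0.624]
ft_force: [0.5, 0.2, -1.3]
width: 0.256
t 6.1167 tcp [ 471.3 -116.8  285.4] off [ 0.4  5.1 -5.3] turn [-0.002  0.002 -0.002] F [ 0.5  0.2 -1.3] w 0.256 j [ 0.09  0.11 -0.23 -0.   -1.24  0.49]
t 6.2667 tcp [ 472.1 -116.   286.2] off [ 1.2  6.2 -5.5] turn [-0.     0.001 -0.001] F [-0.1  0.3 -2.3] w 0.259 j [ 0.09  0.11 -0.23 -0.   -1.24  0.49]
```

View pics/wrist5.png

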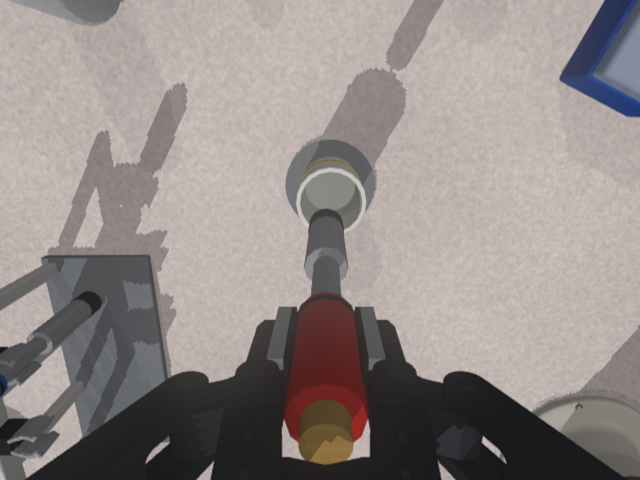

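View pics/scene5.png

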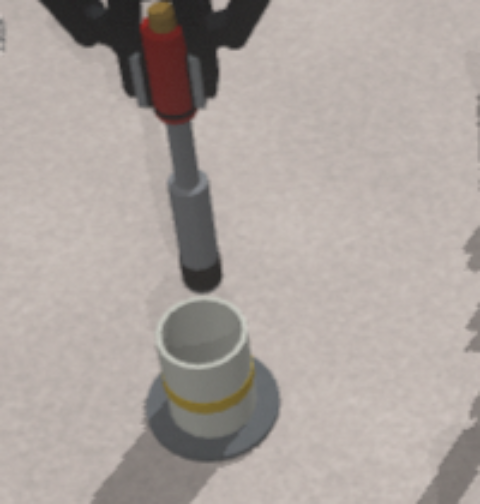

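View pics/top5.png

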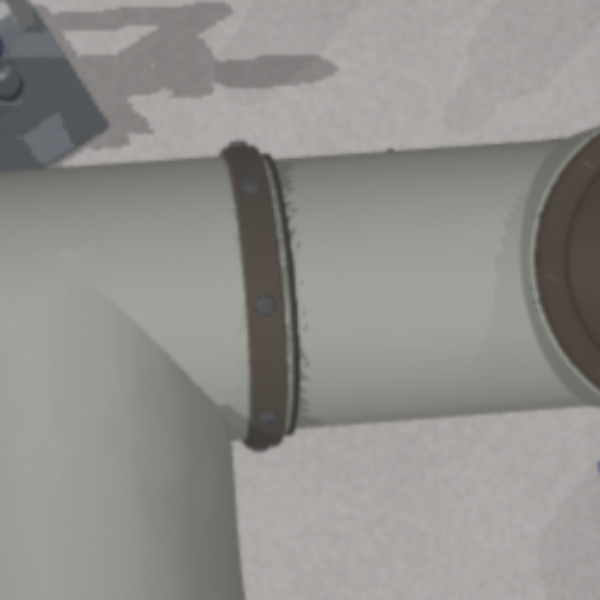

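In the wrist view the pot rim is centred at about (331,201) and the probe hangs straight, foot at (325,215), just short of the pot. I'll cross-check the pot position with this view.

```bash
python3 - <<'E'
from h import *
from station import status
from scipy.spatial.transform import Rotation as R
s=load("wrist5"); st=status.sense()
T=np.eye(4); T[:3,:3]=R.from_quat(np.roll(st["ee_rot"],-1)).as_matrix(); T[:3,3]=st["tcp_pos"]
E=T@s["mount"]
print("rim",plane(s,331.5,201,85,E),"disc",plane(s,331,184,2,E))
M=T[:3,:3]
foot=st["tcp_pos"]+np.array([0,0,-(165.2-10)])
print("foot centre proj pred",proj(s,foot,E),foot)
cv2.imwrite("pics/w5c.png",cv2.resize(s["image"][130:300,270:390],None,fx=3.5,fy=3.5)[:,:,::-1])
E
```

```text
rim [ 470.8533714 -125.3451258   85.       ] disc [ 470.26067053 -125.6257196     2.        ]
foot centre proj pred (np.float64(323.95217042609545), np.float64(223.56469297592457)) [ 472.10809409 -115.97879277  131.02895496]
```

View pics/w5c.png

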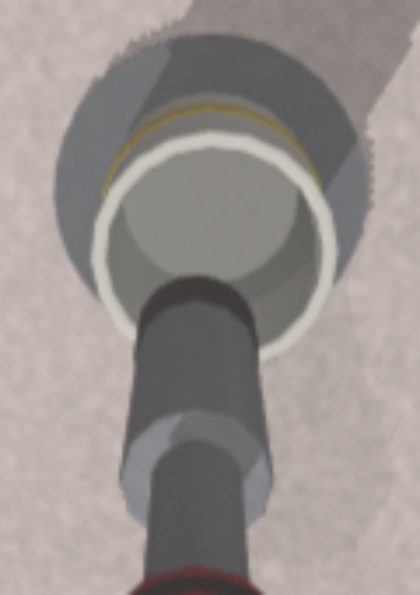

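```bash
python3 -m creep '{"offset":[[0,6,-6],[0,6,-6],[15,6,-6],[35,6,-6],[60,6,-6],[85,6,-6],[105,6,-6],[115,6,-6]],"turn":[[0,0,0],[0,0,0],[0,0,0],[0,0,0],[0,0,0],[0,0,0],[0,0,0],[0,0,0]],"grip":[0,0,0,0,0,0,0,0]}' 100
python3 -m creep '{"offset":[[2,0,0],[2,0,0],[2,0,0]],"turn":[[0,0,0],[0,0,0],[0,0,0]],"grip":[0,0,0]}' 100
python3 tgt.py 470.4 -124.8 161.2
```

```text
time_s: 6.93
tcp_pos: [468.9, -124.8, 168.9]
ee_rot: [0.334, -0.622, 0.335, 0.625]
ft_force: [-0.2, -0.2, -0.5]
width: 0.257
time_s: 7.18
tcp_pos: [471.3, -125.0, 170.5]
ee_rot: [-0.334, 0.624, -0.334, -0.623]
ft_force: [0.4, -0.6, -2.0]
width: 0.255
t 7.1833 tcp [ 471.3 -125.   170.5] off [9.3 0.7 0.7] turn [-0.001 -0.001  0.001] F [ 0.4 -0.6 -2. ] w 0.255 j [ 0.07  0.21 -0.41  0.   -0.95  0.51]
```

```bash
python3 -m creep '{"offset":[[2,0,0],[4,0,0],[6,0,0],[7,0,0],[8,0,0],[8,0,0],[8,0,0]],"turn":[[0,0,0],[0,0,0],[0,0,0],[0,0,0],[0,0,0],[0,0,0],[0,0,0]],"grip":[0,0,0,0,0,0,0]}' 100
python3 tgt.py 470.4 -124.8 161.2
python3 - <<'E'
from h import *
from station import viewer
for n in ("wrist","scene"):
    s=viewer.snapshot(n); np.savez(f"pics/{n}6.npz",**s)
    if n!="wrist": s["image"]=cv2.resize(s["image"][120:330,150:350],None,fx=2.4,fy=2.4)
    cv2.imwrite(f"pics/{n}6.png",s["image"][:,:,::-1])
E
```

```text
time_s: 7.77
tcp_pos: [470.6, -125.1, 161.6]
ee_rot: [0.334, -0.623, 0.334, 0.623]
ft_force: [-0.7, -0.1, -1.7]
width: 0.254
t 7.7667 tcp [ 470.6 -125.1  161.6] off [ 0.4 -0.   0.3] turn [-0.001  0.    -0.   ] F [-0.7 -0.1 -1.7] w 0.254 j [ 0.07  0.22 -0.42  0.   -0.93  0.51]
```

View pics/wrist6.png

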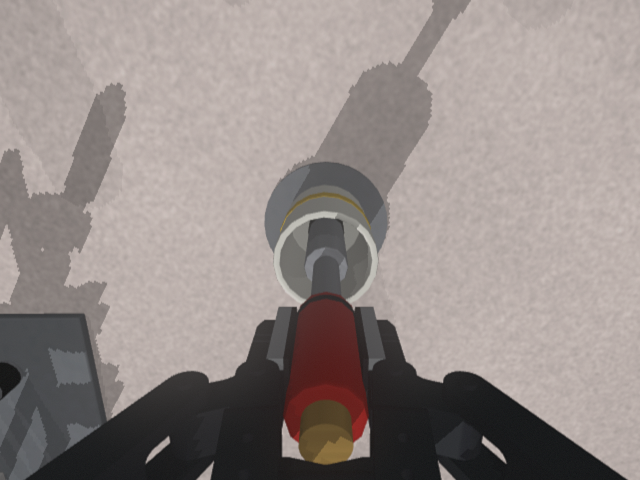

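View pics/scene6.png

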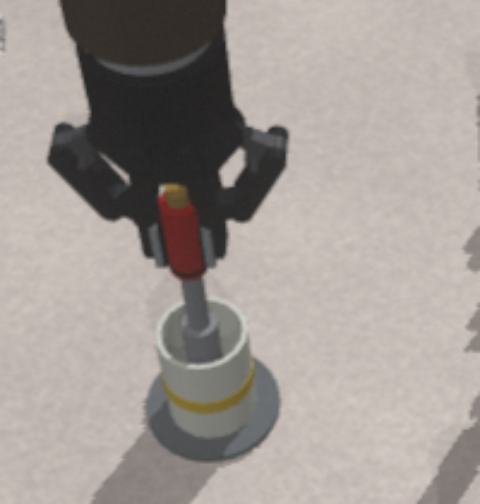

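The probe is inside the pot and centred (rim centre 326,260, body at 326). The force still reads only the probe's weight, so I'll feel down for the floor.

```bash
python3 -m creep '{"offset":[[0.5,0,0],[1,0,0],[1,0,0],[1,0,0]],"turn":[[0,0,0],[0,0,0],[0,0,0],[0,0,0]],"grip":[0,0,0,0]}' 100
python3 -m creep '{"offset":[[0.5,0,0],[1,0,0],[1,0,0],[1,0,0]],"turn":[[0,0,0],[0,0,0],[0,0,0],[0,0,0]],"grip":[0,0,0,0]}' 100
```

```text
time_s: 8.2
tcp_pos: [470.8, -125.2, 161.2]
ee_rot: [-0.334, 0.623, -0.334, -0.623]
ft_force: [-0.5, -0.2, 2.8]
width: 0.257
time_s: 8.53
tcp_pos: [471.1, -125.4, 161.2]
ee_rot: [-0.334, 0.624, -0.334, -0.623]
ft_force: [-1.7, 0.6, 8.8]
width: 0.256
```

The floor contact is confirmed: Fz rises to +8.8 N and z stays at 161.2. I'll relax 1 mm, then release gently.

```bash
python3 -m creep '{"offset":[[-1,0,0],[-1,0,0],[-1,0,0],[-1,0,0],[-1,0,0],[-1,0,0],[-1,0,0],[-1,0,0]],"turn":[[0,0,0],[0,0,0],[0,0,0],[0,0,0],[0,0,0],[0,0,0],[0,0,0],[0,0,0]],"grip":[0,0,0.27,0.29,0.31,0.33,0.36,0.4]}' 20
python3 -m creep '{"offset":[[0,0,0],[0,0,0],[0,0,0],[0,0,0],[0,0,0],[0,0,0],[0,0,0],[0,0,0]],"turn":[[0,0,0],[0,0,0],[0,0,0],[0,0,0],[0,0,0],[0,0,0],[0,0,0],[0,0,0]],"grip":[0.5,0.6,0.7,0.8,0.9,1,1,1]}'
python3 - <<'E'
from h import *
from station import viewer
for n in ("wrist","scene"):
    s=viewer.snapshot(n); np.savez(f"pics/{n}7.npz",**s)
    if n!="wrist": s["image"]=cv2.resize(s["image"][120:330,150:350],None,fx=2.4,fy=2.4)
    cv2.imwrite(f"pics/{n}7.png",s["image"][:,:,::-1])
E
```

```text
time_s: 9.2
tcp_pos: [470.5, -125.0, 160.3]
ee_rot: [0.334, -0.623, 0.334, 0.623]
ft_force: [0.1, -0.3, -0.9]
width: 0.4
time_s: 9.87
tcp_pos: [470.5, -125.0, 160.6]
ee_rot: [0.334, -0.623, 0.334, 0.623]
ft_force: [-0.5, 0.0, 0.9]
width: 0.997
```

View pics/wrist7.png

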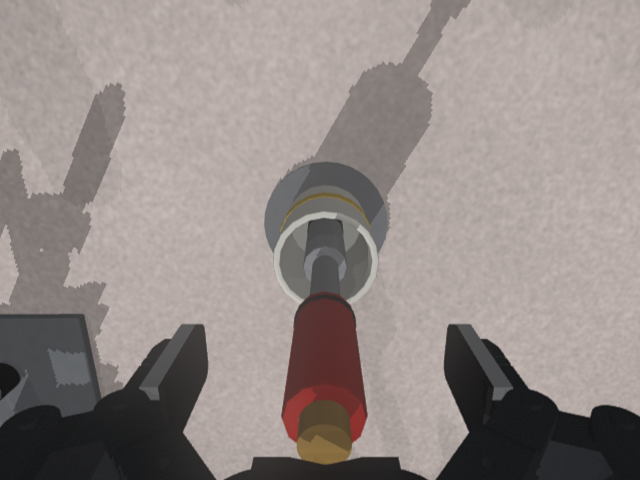

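View pics/scene7.png

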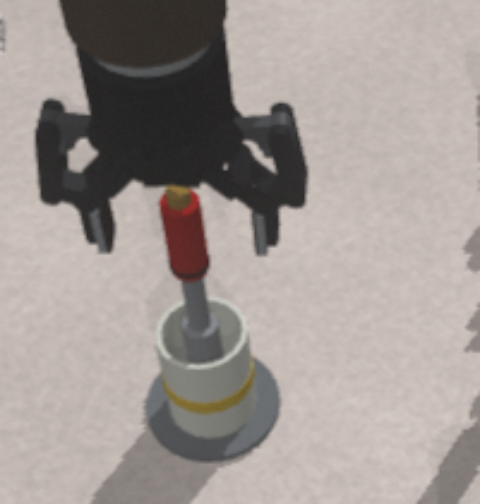

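The probe stands free in the pot with the jaws open clear of the head. I'll lift away.

```bash
python3 -m creep '{"offset":[[-15,0,0],[-35,0,0],[-60,0,0],[-90,0,0],[-120,0,0],[-150,0,0],[-150,0,0],[-150,0,0]],"turn":[[0,0,0],[0,0,0],[0,0,0],[0,0,0],[0,0,0],[0,0,0],[0,0,0],[0,0,0]],"grip":[1,1,1,1,1,1,1,1]}'
python3 -m creep '{"offset":[[0,0,25],[0,0,60],[0,0,95],[0,0,110],[0,0,110],[0,0,110],[0,0,110],[0,0,110]],"turn":[[0,0,0],[0,0,0],[0,0,0],[0,0,0],[0,0,0],[0,0,0],[0,0,0],[0,0,0]],"grip":[1,1,1,1,1,1,1,1]}'
python3 - <<'E'
from h import *
from station import viewer
for n in ("wrist","scene"):
    s=viewer.snapshot(n); np.savez(f"pics/{n}8.npz",**s)
    cv2.imwrite(f"pics/{n}8.png",s["image"][:,:,::-1])
    print(n,{k:blobs(m,20) for k,m in masks(s["image"]).items()})
E
python3 tgt.py 470 -125 300
```

```text
time_s: 10.63
tcp_pos: [471.3, -125.0, 312.4]
ee_rot: [-0.335, 0.624, -0.333, -0.622]
ft_force: [-0.7, 0.0, -0.8]
width: 1.002
time_s: 11.3
tcp_pos: [410.0, -33.9, 310.0]
ee_rot: [0.334, -0.623, 0.335, 0.623]
ft_force: [0.4, 0.2, 0.3]
width: 1.003
wrist {'red': [([312.8, 55.4], [303, 31, 33, 43, 287]), ([339.7, 57.9], [336, 48, 8, 19, 65])], 'blue': [], 'yel': [([322.2, 49.5], [311, 35, 23, 30, 532])]}
scene {'red': [([229.1, 205.3], [225, 200, 8, 10, 32]), ([126.2, 427.3], [105, 406, 43, 43, 1398])], 'blue': [([404.3, 156.9], [396, 139, 19, 34, 389]), ([46.7, 375.0], [0, 325, 82, 81, 1526])], 'yel': [([407.1, 138.5], [404, 135, 8, 9, 54]), ([223.7, 199.4], [220, 196, 9, 8, 54]), ([238.0, 286.4], [218, 275, 38, 17, 142])]}
t 11.4 tcp [410.1 -34.  310.1] off [  10.1    0.3 -109. ] turn [-0.003  0.    -0.001] F [ 0.3 -0.5 -0. ] w 1.0 j [ 0.32 -0.05 -0.33  0.   -1.29  0.27]
```

View pics/wrist8.png

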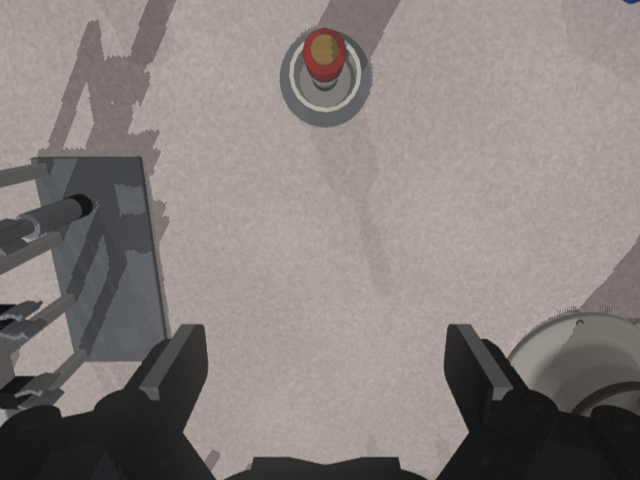

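View pics/scene8.png

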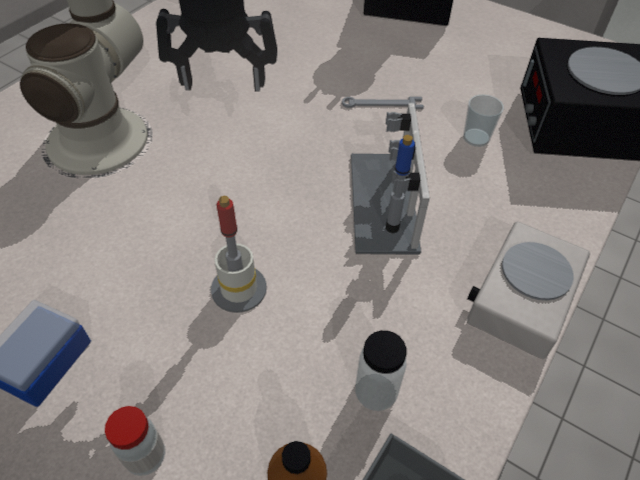

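The red probe stands in the pot with its tip at (224,199) in the scene view. The blue probe is unchanged at (404,157) and the gripper is clear. I'll do a last check on tilt and rest, then hand in.

```bash
python3 - <<'E'
from h import *
from station import status,viewer,bot
S=load("scene8"); S2=viewer.snapshot("scene"); T=viewer.snapshot("top")
a=[b for b in blobs(masks(S2["image"])["yel"],20)]; print(a)
tt=blobs(masks(T["image"])["yel"],15); print(tt)
print("tip scene ray at z=218",plane(S2,223.7,199.4,218))
print(np.abs(S["image"].astype(int)-S2["image"])[180:320,200:280].max())
print(status.sense()["joint_velocities"].round(3))
bot.finish_job()
E
```

```text
[([407.2, 138.3], [404, 135, 8, 9, 52]), ([223.7, 199.3], [220, 196, 9, 8, 53]), ([238.0, 286.4], [218, 275, 38, 17, 141])]
[([238.3, 160.6], [235, 157, 8, 8, 48]), ([412.4, 268.5], [408, 264, 10, 10, 76])]
tip scene ray at z=218 [ 471.27474723 -125.4267842   218.        ]
6
[ 0.005 -0.005  0.001 -0.001 -0.001 -0.002]
the job is handed in; nothing more can be done
```

I gripped the red probe by its head and pulled it about 40 mm forward out of its clip with its foot on the plate. Then I moved it another 20 mm forward as I lifted, and carried it to the pot. I lowered it until the wrist force showed the floor (+8.8 N, with no further descent), then released it and backed off. The job was handed in at about 11.5 s of the 42 s allowed.

- **Red probe:** its tip is at about (471, -125) mm in the scene view and the pot centre at about (470, -125) mm, so it stands essentially upright. Two scene pictures in a row showed no movement.
- **Blue probe:** its tip is within a pixel of where it started in both the scene and top views.
- **Gripper:** fully open and clear of everything.

No check failed. The pot centre differed between views by up to about 3 mm, against 14 mm of clearance around the probe. The foot itself is hidden in the pot, so that it rests on the floor is known from the force contact and the tip position, not seen directly.

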